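Screw the cap onto the sample jar

ROBOT

A 6-joint arm with a two-finger parallel gripper is mounted at the origin on a cart in front of the work surface, level with it; the furniture and walls round the work are solid. World frame = base frame: x ahead of the robot, y to its left, z up, the work surface at z = 0. Lengths are in mm, angles in rad, forces in N, time in s.
With the tool pointing down it reaches from about 250 to 800 mm from the base axis. Payload 3.9 kg.
Tool frame: the origin (TCP) lies midway between the tips of the shut fingers; the grasp point (between the pads) lies ctrl.tcp_to_grasp behind it (ctrl.tcp_to_grasp is the distance from the TCP to the grasp point, in mm); z points along the fingers, y is the line along which they close (so a half turn about z gives the same grasp; the last joint's range is limited). The gripper opens to 85 mm and grips with 20 to 120 N. Pads are 22 mm wide; open, the fingers measure 114 mm over their backs; the gripper's body (76 mm by 85 mm) begins 54 mm behind the grasp point. The pads swing forward as they close: fully open they stand 13 mm farther back than shut.
Start: joints at [-1.307, 0.26, -0.138, 1.173, 0, 1.571], TCP at [136.89, -506.83, 231.304] pointing down, gripper open.
Joint ranges: [-2.78, 2.78], [-0.83, 1.72], [-1.28, 1.37], [-1.9, 2.12], [-1.57, 1.48], [-3.14, 3.14]. Speed limits (rad/s): [2.57, 2.57, 3.14, 3.14, 3.14, 3.14].

INTERFACE

Orientations are given as a rotation vector (axis times angle).
In Python, from workcell import ctrl gives the robot as it stands.
- The arm moves only by the tool servo_tool, never from a script. Its argument "plan" is a list of rows, each a list of 7 numbers: the turn, a rotation vector about the world's x, y, z in degrees, then the shift along the world's x, y, z in mm, then the finger opening in mm, from 0 to 85.4. A call has 1 to 5 rows; each row is the pose to reach, as a shift and turn from the pose commanded when the call began; what a row does not reach only later rows make up. A row lasts 1/8 s, in which the tool goes at most 62.5 mm and 10.7 degrees, less where a joint would pass 70% of its speed; a pose out of reach is approached as far as the arm can. A call with a gripper value outside its range is refused whole. The fingers move at their own pace and stop on an object; "newtons" is the grip in N (left out, the last holds). Time passes only in rows, so rows that repeat a pose let the fingers close. It gives the time, the measured TCP pose, the force, the opening and the grip force at its end, in the units of the state.
- ctrl.sense(): the state, without advancing time (a new reading comes with each control period).
- ctrl.snapshot(name): name is "scene" or "top" or "wrist"; returns a dict with "color" (384x512x3 uint8, red, green, blue), "K" (3x3 intrinsics, pixels), "view" (4x4, takes a point from world to camera coordinates). Camera axes: x right, y down, z forward; pixel columns grow to the right and rows downward; lengths in mm; the calibration is good to about 2 mm. A picture is of the moment at which its call begins. There is no depth.
- ctrl.close_job(): hands the job in; it is judged then, once.
The state is a dict: "time_s": time; "joints": joint angles; "joint_velocities": joint speeds; "joint_torque": joint torques, N m; "position": TCP position; "tcp_rot": TCP orientation; "force": force on the tool from outside, world axes, zero at the start; "wrist_torque": the same for the moment, N m; "width": opening from 0.0 (shut) to 1.0 (fully open); "grip_force": force on a finger pad.
Only numpy, scipy, OpenCV 4.12 (cv2) and the standard library are available. Lean on these libraries where they do the work, as an engineer would, in place of code of your own. Each camera call takes 0.05 s, during which the arm holds its last target. There are 200 camera calls.

TASK

Close the sample jar that stands in the sprung holder with the wide black screw cap: set the cap straight on the neck, turn it backward (anticlockwise from above) under light pressure until it drops into the thread starts, then screw it forward (clockwise) fully home and let go. Feel your way with a light push and twist and never wring it hard against a stop, which would damage the plastic thread, and do not knock the jar or its holder with the gripper. Leave the small cap, the bottle and the rack where they are.

Things in the scene. Friction and masses are not known exactly. Their poses are not given: they have to be found in the camera images.
- cap: the wide black ribbed screw cap, loose, standing on the bench open side down: 52 mm across, 27 mm high, about 40 g. Origin: centre of its lower rim; z up through its closed top. Inside, 1 mm above the rim, four equal lugs a quarter turn apart (3.5 mm high, 12 degrees wide) point inward; the inner ceiling is 23.5 mm above the rim.
- mouth (a point): centre of the flat top of the white jar's neck, about 137 mm above the bench (z up); it sinks with the jar. The neck's tip is a cone (25 mm across at the top, 33 mm across 7 mm lower) that centres the cap. The thread lies 10 to 22 mm below this point, 42 mm across; the jar's shoulder (68 mm across) begins 33 mm below it.
- seat (a point): point on the neck's axis, 21.5 mm below the mouth, where the centre of the cap's rim lies when the cap is fully home; sinks with the jar. Rim heights above it: set on anyhow, lugs on top of the thread ribs, 7.5 to 12 mm; dropped into the thread starts 3.5 to 5 mm; fully home 0. The thread has four equal starts a quarter turn apart; their direction is different every time and not told.
- holder: the fixed aluminium jar holder: foot 124 mm square, 12 mm thick, with a round cup 86 mm across and 60 mm high. Origin: centre of its underside on the bench; its yaw tells nothing of the thread. Cap set on: turning backward (anticlockwise from above), at most about 80 degrees, ends in the drop, then in a stop; then forward 50 to 65 degrees to a hard stop, fully home. Forward without the drop meets a stop too.
- carriage (a joint): how far the white jar (68 mm across) is pushed down on the spring in its holder, m: 0 free, 0.010 bottomed. It yields straight down at about 1 N per mm after the first 3 N. Its rubber sleeve gives a little in twist (about 8 N m per rad) but the jar does not turn round in it and does not lift out.
- small_cap: a smaller black smooth cap, 38 mm across, 18 mm high, loose on the bench: not the one for this jar. Origin: centre of its underside.
- bottle: a small dropper bottle, 41 mm across, 108 mm high, standing loose on the bench. Origin: centre of its underside.
- rack_a0: an empty grey five-place tube rack, 24 x 129 x 58 mm, long along its y, loose on the bench. Origin: centre of its underside.
Things that resemble listed ones, but are neither listed nor needed, are in the scene too. Leave any orange, turquoise or white look-alike of the cap alone.

How it is judged:
By the outcome, as a careful person would: the job done as asked, in the order asked, and still so for the second after the job is handed in, with the robot touching nothing.
It also fails if it takes over 72 s, if anything falls off the work surface, if the arm or the gripper's body presses on something with over 40 N, if the wrist force passes 120 N, or if a joint passes its speed limit or range.

## Working session

There is one attempt and no reset: what is moved stays moved. The work goes in short steps, Python scripts to look and compute and a tool call to move; the robot and the scene stay as the last step left them, time stands still between calls to the robot, and variables do not carry over. Pictures are saved under pics/ and viewed, at most 10 in all, crops included, and the job is handed in when it is done.

Besides the shell and the picture viewer there is one more tool, called after "Call:" as name(argument=value, ...) on one line, values as JSON. servo_tool: Moves the arm, as the interface text tells. Its arguments: {"type":"object","properties":{"plan":{"type":"array"},"newtons":{"type":"number"}},"required":["plan"]}

```bash
mkdir -p pics; ls
python3 - <<'E'
from workcell import ctrl
import cv2,numpy as np
s=ctrl.sense();print({k:np.round(v,3).tolist() for k,v in s.items()},ctrl.tcp_to_grasp)
for n in("scene","top"):
    d=ctrl.snapshot(n);cv2.imwrite(f"pics/{n}0.png",d["color"][:,:,::-1]);np.savez(f"{n}0.npz",**d)
    print(n,np.round(d["K"],1).tolist(),np.round(d["view"],3).tolist())
E
```

```text
pics
{'time_s': 0.0, 'joints': [-1.307, 0.261, -0.139, 1.173, 0.0, 1.571], 'joint_velocities': [0.001, -0.001, -0.0, 0.0, 0.0, 0.0], 'joint_torque': [-0.0, -40.568, 25.392, 0.019, -0.0, 0.0], 'position': [136.702, -506.19, 230.461], 'tcp_rot': [-3.112, -0.413, 0.0], 'force': [0.279, 0.262, 0.138], 'wrist_torque': [-0.017, -0.016, 0.009], 'grip_force': 0.0, 'width': 1.001} 18.700000000000003
scene [[347.5, 0.0, 255.0], [0.0, 347.5, 190.0], [0.0, 0.0, 1.0]] [[-0.648, -0.761, 0.002, 390.16], [-0.577, 0.49, -0.653, 366.951], [0.496, -0.425, -0.757, 851.499], [0.0, 0.0, 0.0, 1.0]]
top [[456.0, 0.0, 259.0], [0.0, 456.0, 193.9], [0.0, 0.0, 1.0]] [[0.001, -1.0, 0.009, 47.41], [-0.984, -0.003, -0.178, 552.65], [0.179, -0.009, -0.984, 1166.312], [0.0, 0.0, 0.0, 1.0]]
```

View pics/scene0.png

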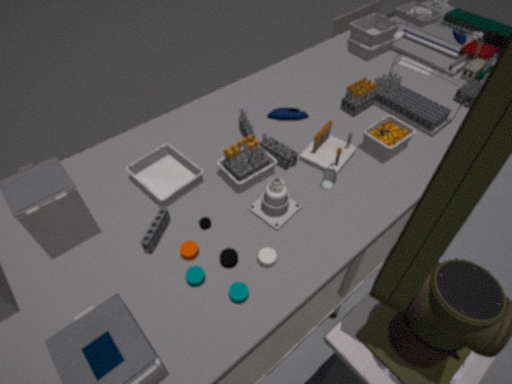

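View pics/top0.png

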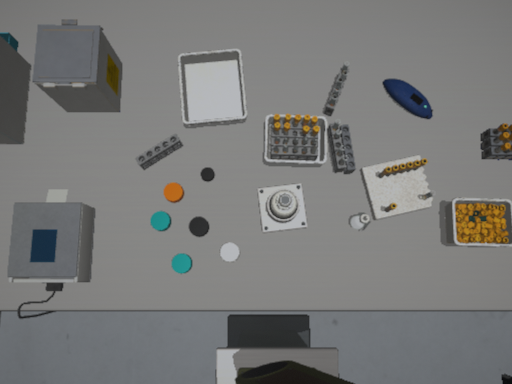

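The wide black cap is at top (199,227) / scene (229,258). The jar and holder are at top (283,207) / scene (275,200), the small cap at top (208,174), and the bottle at top (360,221).

```bash
cat > h.py <<'E'
import cv2,numpy as np
from workcell import ctrl
def ray(d,u,v):
    V=d["view"];R=V[:3,:3];c=-R.T@V[:3,3]
    r=R.T@np.linalg.inv(d["K"])@np.array([u,v,1.]);return c,r/np.linalg.norm(r)
def plane(d,u,v,z):
    c,r=ray(d,u,v);return c+r*(z-c[2])/r[2]
def tri(d1,p1,d2,p2):
    (a,r),(b,s)=ray(d1,*p1),ray(d2,*p2)
    t=np.linalg.lstsq(np.c_[r,-s],b-a,rcond=None)[0];P,Q=a+t[0]*r,b+t[1]*s
    return (P+Q)/2,np.linalg.norm(P-Q)
def proj(d,P):
    q=d["K"]@(d["view"]@np.r_[P,1])[:3];return q[:2]/q[2]
E
python3 - <<'E'
from h import *
t=dict(np.load("top0.npz"));s=dict(np.load("scene0.npz"))
for n,d,(u,v) in(("top",t,(199,227)),("scene",s,(229,258))):
    g=d["color"].max(2);m=(g<45).astype(np.uint8)
    k,l,st,c=cv2.connectedComponentsWithStats(m)
    i=l[v,u];print(n,st[i],c[i],plane(d,*c[i],27).round(1),plane(d,*c[i],13).round(1))
a=cv2.resize(t["color"][165:245,245:320],None,fx=5,fy=5,interpolation=cv2.INTER_CUBIC)
b=cv2.resize(s["color"][165:245,240:315],None,fx=5,fy=5,interpolation=cv2.INTER_CUBIC)
cv2.imwrite("pics/jar.png",np.hstack([a,b])[:,:,::-1])
E
```

```text
top [     0      0    512    384 194070] [254.87752873 189.63914567] [568.4  59.3  27. ] [571.1  59.3  13. ]
scene [221 249  16  19 248] [228.47580645 257.99596774] [461.  216.8  27. ] [467.8 212.5  13. ]
```

View pics/jar.png

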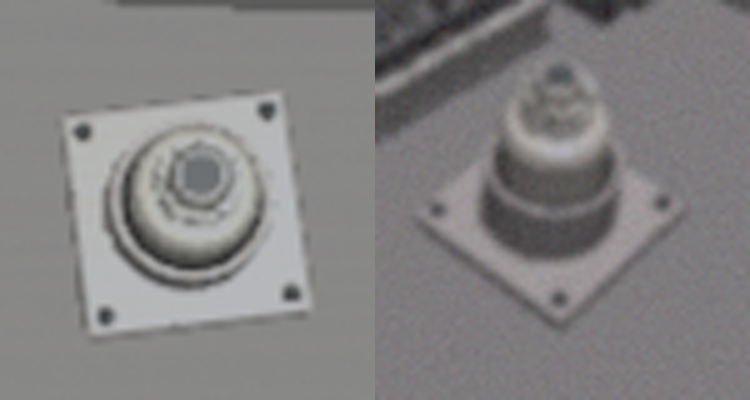

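The left (top) crop shows the mouth's grey disc at about (202,174) and the foot's four screws. The right (scene) crop shows the disc at about (560,75).

Run:
```python
from h import *
t=dict(np.load("top0.npz"));s=dict(np.load("scene0.npz"))
f=lambda x,y,ox,oy:((x+.5)/5-.5+ox,(y+.5)/5-.5+oy)
mt=f(202,174,245,165);ms=f(185,75,240,165)
print("mouth",plane(t,*mt,137).round(1),plane(s,*ms,137).round(1),tri(t,mt,s,ms))
print("foot",plane(t,*f(187,212,245,165),12).round(1))
print("foot corners",[plane(t,*f(x,y,245,165),12).round(0)[:2].tolist() for x,y in((83,132),(267,110),(291,292),(106,316))])
g=t["color"].max(2);print(g[215:240:3,187:212:2])
for th in(55,65,75,85):
  for n,w in(("cap",(slice(214,241),slice(186,214))),("small",(slice(165,184),slice(198,218)))):
    m=(g[w]<th).astype(np.uint8);k,l,st,c=cv2.connectedComponentsWithStats(m);i=1+st[1:,4].argmax() if k>1 else 0
    p=c[i]+[w[1].start,w[0].start];print(th,n,st[i],p,plane(t,*p,20).round(1))
for n,uv in(("bottle",(358,222)),("rackA",(159,151)),("turq",(160,221)),("orange",(173,192)),("turq2",(181,263)),("white",(230,252))):print(n,plane(t,*uv,20).round(0))
```

```text
mouth [523.1 -15.1 137. ] [521.2 -13.9 137. ] (array([523.22581472, -15.49855397, 134.31381481]), np.float64(0.7095083320261407))
foot [523.1 -15.   12. ]
foot corners [[567.0, 42.0], [580.0, -60.0], [479.0, -71.0], [466.0, 29.0]]
[[134 135 135 135 134 135 134 135 135 135 135 135 135]
 [135 135 135  82  49  46  46  48  67 123 135 136 136]
 [135 127  48  46  46  46  48  48  48  47  91 136 136]
 [134  79  46  45  46  46  47  48  48  48  47 117 135]
 [135  65  46  46  46  47  47  48  50  49  45 106 135]
 [135 105  47  47  47  48  49  48  49  50  40 130 135]
 [135 135 109  49  48  48  49  48  49  39 117 135 135]
 [136 136 136 136 117  86  63  86 113 135 135 135 135]
 [135 135 135 134 135 135 135 136 134 135 135 136 136]]
55 cap [  4   3  19  19 273] [198.69230769 226.3992674 ] [468.5 210.4  20. ]
55 small [  3   3  13  13 132] [207.32575758 174.14393939] [612.8 190.2  20. ]
65 cap [  4   3  19  20 286] [198.76573427 226.26923077] [468.9 210.2  20. ]
65 small [  3   3  13  13 139] [207.1294964  174.00719424] [613.2 190.8  20. ]
75 cap [  3   3  20  20 299] [198.66555184 226.31438127] [468.7 210.5  20. ]
75 small [  3   3  13  13 141] [207.14184397 174.08510638] [612.9 190.8  20. ]
85 cap [  3   3  20  20 307] [198.5276873  226.27361564] [468.8 210.9  20. ]
85 small [  3   3  14  13 145] [207.25517241 174.02758621] [613.1 190.4  20. ]
bottle [ 481. -220.   20.]
rackA [678. 326.  20.]
turq [483. 315.  20.]
orange [563. 283.  20.]
turq2 [371. 255.  20.]
white [400. 125.  20.]
```

Call:
servo_tool(plan=[[0,0,10,25,55,0,85],[0,0,20,50,110,0,85],[0,0,30,75,165,0,85],[0,0,40,100,220,0,85],[0,0,50,125,275,0,85]], newtons=30)

```text
time_s: 0.72
position: [262.1, -230.0, 231.1]
tcp_rot: [2.644, 1.697, 0.001]
force: [1.3, -0.3, -0.1]
width: 0.997
grip_force: 0.0
```

```bash
python3 -c "
from h import *
s=ctrl.sense();print(s['joints'].round(2),s['position'],s['tcp_rot'])"
```

```text
[-0.72 -0.04 -0.49  1.12  0.    1.28] [ 262.11782724 -230.00284817  231.09590614] [2.64384876e+00 1.69695231e+00 5.25838519e-04]
```

Call:
servo_tool(plan=[[0,0,5,25,54,0,85],[0,0,10,50,108,0,85],[0,0,15,75,162,0,85],[0,0,20,100,216,0,85],[0,0,22.6,125,270,0,85]])

```text
time_s: 1.35
position: [387.2, 40.1, 231.2]
tcp_rot: [2.262, 2.179, -0.0]
force: [0.8, -0.5, 0.1]
width: 0.996
grip_force: 0.0
```

Call:
servo_tool(plan=[[0,0,0,20,43,-15,85],[0,0,0,40,86,-30,85],[0,0,0,60,128,-45,85],[0,0,0,81,171,-61,85],[0,0,0,81,171,-61,85]])

```text
time_s: 1.98
position: [468.3, 211.5, 168.3]
tcp_rot: [-2.261, -2.18, 0.003]
force: [0.1, -0.8, 0.2]
width: 0.989
grip_force: 0.0
```

Run:
```python
from h import *
s=ctrl.sense();print(s['joints'].round(2),s['position'].round(1),s['tcp_rot'].round(3))
d=ctrl.snapshot("wrist");np.savez("w1.npz",**d)
print(d["K"].round(1).tolist(),d["view"].round(3).tolist(),proj(d,[468.5,210.5,27]))
cv2.imwrite("pics/w1.png",d["color"][:,:,::-1])
```

```text
[ 0.42  0.28 -0.28  1.01  0.    2.03] [468.3 211.5 168.3] [-2.261 -2.18   0.003]
[[327.9, 0.0, 259.5], [0.0, 327.9, 191.6], [0.0, 0.0, 1.0]] [[0.999, -0.037, -0.001, -458.315], [-0.035, -0.949, 0.315, 196.211], [-0.013, -0.315, -0.949, 393.55], [0.0, 0.0, 0.0, 1.0]] [261.7195574  178.90818864]
```

View pics/w1.png

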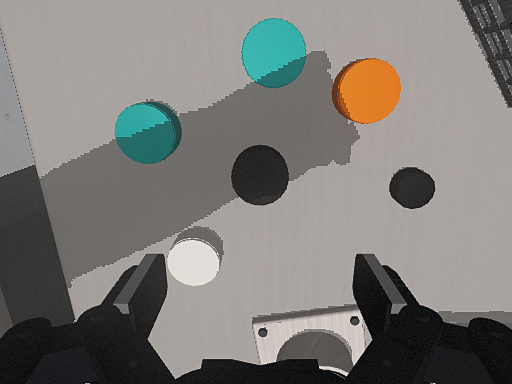

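The wrist view shows the wide cap at about (260,175) between the finger lines. The look-alikes are clear of the fingers.

Run:
```python
from h import *
d=dict(np.load("w1.npz"))
g=d["color"].max(2)[135:215,215:305]
for th in(50,60):
    k,l,st,c=cv2.connectedComponentsWithStats((g<th).astype(np.uint8));i=1+st[1:,4].argmax()
    p=c[i]+[215,135];print(th,st[i],p,plane(d,*p,20).round(1))
    x,y,w,h=st[i][:4]; print(plane(d,215+x-.5,p[1],24)[0],plane(d,215+x+w-.5,p[1],24)[0])
t=dict(np.load("top0.npz"));print(tri(t,(198.65,226.3),d,p))
```

```text
50 [  16   10   58   60 2557] [259.28392648 173.43488463] [466.4 213.8  20. ]
440.3798559238568 492.92782388324787
60 [  16   10   58   60 2707] [259.57258958 174.79128186] [466.6 212.5  20. ]
440.29676771596354 492.915643085283
(array([467.83714303, 211.27473411,  17.04282291]), np.float64(2.598949798571531))
```

Call:
servo_tool(plan=[[0,0,0,-1,0.5,-50,85],[0,0,0,-1,0.5,-100,85],[0,0,0,-1,0.5,-145,80],[0,0,0,-1,0.5,-160,70],[0,0,0,-1,0.5,-160,65]])

```text
time_s: 2.65
position: [466.3, 208.8, 10.3]
tcp_rot: [-2.266, -2.175, 0.002]
force: [-0.2, 0.1, -0.0]
width: 0.761
grip_force: 0.0
```

Run:
```python
from h import *
s=ctrl.sense();print(s['joint_velocities'].round(3),s['position'].round(1),s['tcp_rot'].round(3))
d=ctrl.snapshot("wrist");np.savez("w2.npz",**d);cv2.imwrite("pics/w2.png",d["color"][:,:,::-1]);print(ctrl.sense()['position'])
```

```text
[ 0.005 -0.027  0.042  0.01   0.003  0.001] [466.3 208.8  10.3] [-2.266e+00 -2.175e+00  2.000e-03]
[467.48311757 209.5106736   11.33809696]
```

View pics/w2.png

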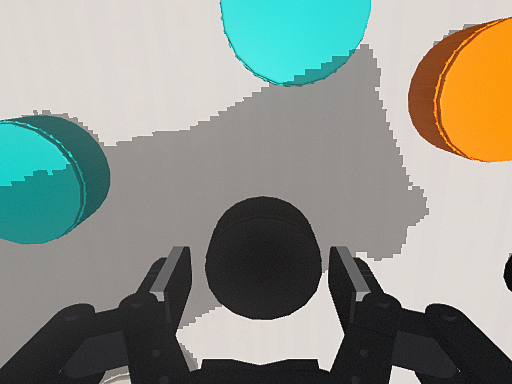

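The cap is between the open pads, silhouette u 205–322, v 196–320. The fingers are clear of everything.

Run:
```python
from h import *
d=dict(np.load("w2.npz"))
print(plane(d,263.5,196,0)[:2],plane(d,263.5,320,27)[:2])
for v in(240,262,270): print(v,plane(d,205,v,24)[:2],plane(d,322,v,24)[:2])
for P in([467,212,27],[467,212,0]): print(proj(d,P))
for a in(90,-90): print(proj(d,[467,212+26*np.sign(a),27 if a<0 else 0]),proj(d,[467,212+26*np.sign(a),27]))
```

```text
[467.87152109 236.93588873] [465.61422065 185.13353158]
240 [441.61638048 225.99829173] [492.68706763 223.88317224]
262 [440.59098793 215.12504799] [492.88696517 212.96147578]
270 [440.20581116 211.04064048] [492.96205385 208.85889535]
[264.33574743 269.59567782]
[263.63993579 241.43880886]
[261.65484533 194.03500401] [262.01919092 214.9696534 ]
[266.40387514 318.36357732] [266.40387514 318.36357732]
```

Call:
servo_tool(plan=[[0,0,0,0,1.5,-10,65],[0,0,0,0,1.5,-10.5,65],[0,0,0,0,1.5,-10.5,50],[0,0,0,0,1.5,-10.5,45],[0,0,0,0,1.5,-10.5,45]], newtons=30)

```text
time_s: 3.32
position: [467.2, 211.4, 0.5]
tcp_rot: [2.265, 2.177, 0.001]
force: [-0.7, -0.8, 5.8]
width: 0.601
grip_force: 31.6
```

Call:
servo_tool(plan=[[0,0,0,0,0,0,45],[0,0,0,0,0,10,45],[0,0,0,0,0,40,45],[0,0,0,0,0,90,45],[0,0,0,0,0,140,45]])

```text
time_s: 3.95
position: [466.5, 211.0, 141.4]
tcp_rot: [-2.265, -2.177, 0.001]
force: [0.3, 1.1, -0.2]
width: 0.6
grip_force: 31.5
```

Run:
```python
from h import *
d=ctrl.snapshot("wrist");np.savez("w3.npz",**d);cv2.imwrite("pics/w3.png",d["color"][:,:,::-1])
s=ctrl.sense();print({k:np.round(v,2).tolist() for k,v in s.items()})
```

```text
{'time_s': 4.0, 'joints': [0.42, 0.29, -0.33, 0.95, -0.0, 2.04], 'joint_velocities': [0.0, 0.02, -0.02, -0.17, -0.0, 0.0], 'joint_torque': [-0.0, -26.95, 15.23, 0.61, -0.0, 0.0], 'position': [470.37, 212.75, 148.18], 'tcp_rot': [2.26, 2.17, 0.02], 'force': [1.31, -0.73, 3.67], 'wrist_torque': [-0.02, -0.08, 0.0], 'grip_force': 31.55, 'width': 0.6}
```

View pics/w3.png

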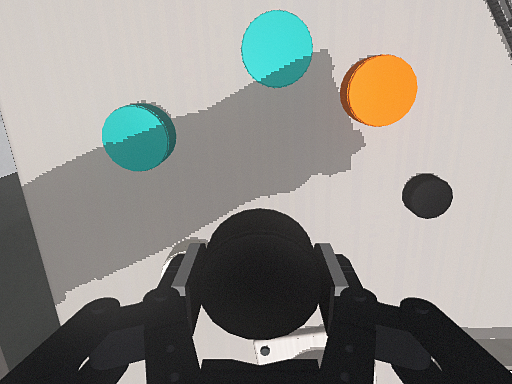

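The cap is held square between the pads.

Call:
servo_tool(plan=[[0,0,0,6,-20,30,45],[0,0,0,20,-70,45,45],[0,0,0,34,-125,45,45],[0,0,0,48,-180,45,45],[0,0,0,55,-215,45,45]])

```text
time_s: 4.62
position: [522.3, -6.2, 185.1]
tcp_rot: [2.267, 2.174, 0.001]
force: [0.6, 0.2, -0.5]
width: 0.601
grip_force: 31.6
```

Call:
servo_tool(plan=[[0,0,0,0.8,-8,0,45],[0,0,0,0.8,-11,0,45],[0,0,0,0.8,-11,0,45]])

```text
time_s: 5.0
position: [522.4, -13.9, 184.8]
tcp_rot: [-2.264, -2.178, -0.0]
force: [-0.4, -0.6, 0.1]
width: 0.598
grip_force: 31.6
```

Run:
```python
from h import *
im=[]
for n in("top","scene"):
    d=ctrl.snapshot(n);np.savez(n+"4.npz",**d);s=ctrl.sense();p=s['position'];u,v=proj(d,p+[0,0,15]).round().astype(int)
    print(n,p.round(1),s['tcp_rot'].round(3),s['joints'].round(2),u,v)
    im.append(cv2.resize(d["color"][v-40:v+40,u-38:u+37],None,fx=5,fy=5,interpolation=cv2.INTER_CUBIC))
cv2.imwrite("pics/hov.png",np.hstack(im)[:,:,::-1])
```

```text
top [522.4 -13.7 184.8] [-2.263 -2.178 -0.   ] [-0.03  0.28 -0.23  1.06  0.    1.58] 286 195
scene [522.5 -13.7 184.8] [-2.263 -2.178 -0.   ] [-0.03  0.28 -0.23  1.06  0.    1.58] 277 164
```

View pics/hov.png

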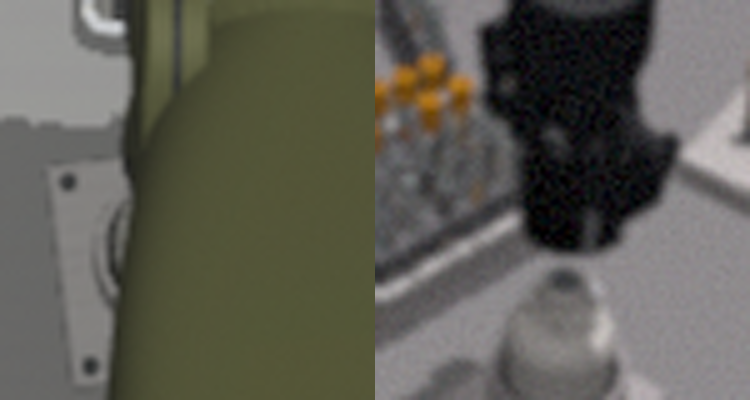

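The scene view shows the held cap (570,230) directly above the mouth disc (562,272). The top view is blocked by the arm.

Call:
servo_tool(plan=[[0,0,0,0.3,-0.5,-20,45],[0,0,0,0.3,-0.5,-40,45],[0,0,0,0.3,-0.5,-50,45],[0,0,0,0.3,-0.5,-54,45],[0,0,0,0.3,-0.5,-54,45]])

```text
time_s: 5.72
position: [523.2, -15.1, 131.0]
tcp_rot: [2.265, 2.177, 0.0]
force: [-0.7, -0.0, -0.3]
width: 0.599
grip_force: 31.6
```

Call:
servo_tool(plan=[[0,0,0,0,0,-1,45],[0,0,0,0,0,-2,45],[0,0,0,0,0,-3,45],[0,0,0,0,0,-4,45],[0,0,0,0,0,-4,45]])

```text
time_s: 6.35
position: [523.0, -15.3, 126.9]
tcp_rot: [2.265, 2.177, 0.0]
force: [-0.3, 0.1, 2.2]
width: 0.602
grip_force: 31.7
```

Call:
servo_tool(plan=[[0,0,0,0,0,-1,45],[0,0,0,0,0,-2,45],[0,0,0,0,0,-3,45],[0,0,0,0,0,-3,45]])

```text
time_s: 6.85
position: [523.2, -15.3, 124.0]
tcp_rot: [2.265, 2.177, 0.001]
force: [-1.3, 0.2, 4.5]
width: 0.602
grip_force: 32.0
```

```bash
cat > s.py <<'E'
from h import *
s=ctrl.sense();print({k:np.round(s[k],3).tolist() for k in("joints","position","tcp_rot","force","wrist_torque","grip_force")})
E
python3 s.py
```

```text
{'joints': [-0.029, 0.327, -0.337, 0.906, 0.0, 1.581], 'position': [523.155, -15.309, 123.997], 'tcp_rot': [2.265, 2.177, 0.001], 'force': [-1.284, 0.21, 4.546], 'wrist_torque': [0.086, 0.24, 0.01], 'grip_force': 31.957}
```

Call:
servo_tool(plan=[[0,0,5,0,0,-1,45],[0,0,10,0,0,-1,45],[0,0,15,0,0,-1,45],[0,0,20,0,0,-1,45]])

```text
time_s: 7.35
position: [521.8, -15.0, 122.1]
tcp_rot: [-1.849, -2.537, 0.001]
force: [-1.7, 0.9, 0.8]
width: 0.601
grip_force: 31.8
```

```bash
python3 s.py
```

```text
{'joints': [-0.029, 0.328, -0.341, 0.905, 0.001, 1.23], 'position': [521.811, -14.984, 122.15], 'tcp_rot': [-1.849, -2.537, 0.001], 'force': [-1.701, 0.884, 0.811], 'wrist_torque': [0.274, 0.423, -0.487], 'grip_force': 31.76}
```

Call:
servo_tool(plan=[[0,0,-2,0.5,0,-0.5,45],[0,0,-4,0.5,0,-1,45],[0,0,-4,0.5,0,-2,45],[0,0,-4,0.5,0,-2,45]])

```text
time_s: 7.85
position: [522.8, -15.2, 120.6]
tcp_rot: [-1.94, -2.47, 0.001]
force: [-4.6, 1.9, 2.9]
width: 0.603
grip_force: 31.9
```

```bash
python3 s.py
```

```text
{'joints': [-0.029, 0.33, -0.342, 0.9, 0.0, 1.302], 'position': [522.756, -15.227, 120.571], 'tcp_rot': [-1.94, -2.47, 0.001], 'force': [-4.586, 1.886, 2.885], 'wrist_torque': [0.287, 0.996, -0.137], 'grip_force': 31.888}
```

Call:
servo_tool(plan=[[0,0,0,-1,0.3,-0.5,45],[0,0,0,-1.5,0.5,-1,45],[0,0,0,-1.5,0.5,-1,45]])

```text
time_s: 8.22
position: [522.3, -14.9, 120.0]
tcp_rot: [1.94, 2.47, 0.0]
force: [-2.9, 0.6, 2.9]
width: 0.598
grip_force: 31.9
```

```bash
python3 s.py
```

```text
{'joints': [-0.028, 0.329, -0.346, 0.895, -0.0, 1.303], 'position': [522.338, -14.945, 119.996], 'tcp_rot': [1.94, 2.47, 0.0], 'force': [-2.915, 0.603, 2.913], 'wrist_torque': [0.174, 0.736, -0.146], 'grip_force': 31.915}
```

Call:
servo_tool(plan=[[0,0,-2,-0.7,0,-1,45],[0,0,-7,-1,0,-1.5,45],[0,0,-12,-1,0,-2,45],[0,0,-17,-1,0,-2.5,45]])

```text
time_s: 8.72
position: [522.5, -15.4, 117.8]
tcp_rot: [2.286, 2.15, 0.002]
force: [-1.1, -1.7, 3.3]
width: 0.597
grip_force: 31.9
```

```bash
python3 s.py
```

```text
{'joints': [-0.029, 0.329, -0.352, 0.887, -0.001, 1.603], 'position': [522.491, -15.418, 117.767], 'tcp_rot': [2.286, 2.15, 0.002], 'force': [-1.116, -1.656, 3.313], 'wrist_torque': [-0.083, 0.323, 0.042], 'grip_force': 31.907}
```

Call:
servo_tool(plan=[[0,0,-5,0,0,-0.4,45],[0,0,-10,0,0,-0.8,45],[0,0,-15,0,0,-1.2,45],[0,0,-20,0,0,-1.6,45]])

```text
time_s: 9.22
position: [522.8, -15.4, 116.3]
tcp_rot: [2.625, 1.721, 0.004]
force: [-0.8, -0.4, 2.5]
width: 0.595
grip_force: 31.9
```

```bash
python3 s.py
```

```text
{'joints': [-0.029, 0.331, -0.354, 0.883, -0.001, 1.952], 'position': [522.847, -15.396, 116.29], 'tcp_rot': [2.625, 1.721, 0.004], 'force': [-0.759, -0.368, 2.538], 'wrist_torque': [-0.129, 0.252, -0.012], 'grip_force': 31.905}
```

Call:
servo_tool(plan=[[0,0,-3,0,0,-0.3,45],[0,0,-6,0,0,-0.6,45],[0,0,-9,0,0,-0.9,45],[0,0,-10,0,0,-1,45]])

```text
time_s: 9.72
position: [522.8, -15.3, 115.3]
tcp_rot: [2.763, 1.489, 0.004]
force: [-0.7, -1.1, 3.6]
width: 0.6
grip_force: 31.9
```

```bash
python3 s.py
```

```text
{'joints': [-0.029, 0.332, -0.355, 0.88, -0.001, 2.124], 'position': [522.822, -15.325, 115.328], 'tcp_rot': [2.763, 1.489, 0.004], 'force': [-0.704, -1.085, 3.64], 'wrist_torque': [-0.258, 0.041, -0.023], 'grip_force': 31.918}
```

Call:
servo_tool(plan=[[0,0,-2,0,0,-0.2,45],[0,0,-4,0,0,-0.4,45],[0,0,-6,0,0,-0.5,45]])

```text
time_s: 10.1
position: [521.8, -14.8, 114.5]
tcp_rot: [2.84, 1.342, 0.002]
force: [2.4, -0.1, 2.7]
width: 0.597
grip_force: 31.9
```

```bash
python3 s.py
```

```text
{'joints': [-0.028, 0.332, -0.357, 0.88, 0.0, 2.23], 'position': [521.79, -14.776, 114.483], 'tcp_rot': [2.84, 1.342, 0.002], 'force': [2.35, -0.088, 2.71], 'wrist_torque': [-0.126, -0.282, 0.003], 'grip_force': 31.937}
```

Call:
servo_tool(plan=[[0,0,-2,0.3,0,-0.2,45],[0,0,-4,0.5,0,-0.4,45],[0,0,-5,0.5,0,-0.5,45]])

```text
time_s: 10.48
position: [521.2, -14.6, 113.6]
tcp_rot: [-2.895, -1.218, 0.001]
force: [-0.5, 1.3, 4.2]
width: 0.599
grip_force: 32.0
```

```bash
python3 s.py
```

```text
{'joints': [-0.028, 0.334, -0.357, 0.88, 0.001, 2.317], 'position': [521.163, -14.552, 113.598], 'tcp_rot': [-2.895, -1.218, 0.001], 'force': [-0.478, 1.296, 4.174], 'wrist_torque': [0.176, -0.015, 0.02], 'grip_force': 31.98}
```

Call:
servo_tool(plan=[[0,0,-2,0,0,0,45],[0,0,-4,0,0,0,45],[0,0,-5,0,0,0,45]])

```text
time_s: 10.85
position: [521.5, -14.8, 113.7]
tcp_rot: [-2.946, -1.091, 0.0]
force: [-0.3, 0.5, 3.8]
width: 0.6
grip_force: 31.9
```

```bash
python3 s.py
```

```text
{'joints': [-0.028, 0.334, -0.357, 0.88, 0.0, 2.404], 'position': [521.451, -14.813, 113.659], 'tcp_rot': [-2.946, -1.091, 0.0], 'force': [-0.338, 0.48, 3.796], 'wrist_torque': [0.119, -0.052, 0.054], 'grip_force': 31.95}
```

Call:
servo_tool(plan=[[0,0,-2,0,0,0,45],[0,0,-3,0,0,0,45],[0,0,-3,0,0,0,45]])

```text
time_s: 11.22
position: [521.6, -14.9, 113.8]
tcp_rot: [2.973, 1.015, 0.0]
force: [0.1, 0.0, 3.5]
width: 0.602
grip_force: 31.9
```

```bash
python3 s.py
```

```text
{'joints': [-0.028, 0.334, -0.357, 0.88, -0.0, 2.455], 'position': [521.632, -14.878, 113.751], 'tcp_rot': [2.973, 1.015, 0.0], 'force': [0.141, 0.02, 3.459], 'wrist_torque': [0.129, -0.078, 0.23], 'grip_force': 31.931}
```

Call:
servo_tool(plan=[[0,0,-1,0,0,0,45],[0,0,-1.5,0,0,0,45],[0,0,-1.5,0,0,0,45]])

```text
time_s: 11.6
position: [521.6, -14.8, 113.7]
tcp_rot: [2.986, 0.977, 0.0]
force: [0.4, 0.8, 3.6]
width: 0.603
grip_force: 31.9
```

```bash
python3 s.py
```

```text
{'joints': [-0.028, 0.334, -0.357, 0.88, -0.0, 2.481], 'position': [521.565, -14.84, 113.731], 'tcp_rot': [2.986, 0.977, 0.0], 'force': [0.45, 0.807, 3.598], 'wrist_torque': [0.025, -0.14, 0.386], 'grip_force': 31.924}
```

Call:
servo_tool(plan=[[0,0,0,0,0,0,60],[0,0,0,0,0,0,75],[0,0,0,0,0,0,75],[0,0,0,0,0,5,75],[0,0,0,0,0,30,75]])

```text
time_s: 12.22
position: [520.0, -14.8, 142.8]
tcp_rot: [-2.985, -0.976, 0.006]
force: [0.7, -0.3, -0.3]
width: 0.875
grip_force: 0.0
```

Call:
servo_tool(plan=[[0,0,0,0,0,50,75],[0,0,0,-30,-40,90,75],[0,0,0,-60,-90,110,75],[0,0,0,-90,-140,110,75],[0,0,0,-120,-190,110,75]])

```text
time_s: 12.85
position: [400.8, -206.3, 254.7]
tcp_rot: [2.984, 0.977, 0.002]
force: [0.9, -1.5, -0.3]
width: 0.877
grip_force: 0.0
```

Call:
servo_tool(plan=[[0,0,0,-30,-40,0,75],[0,0,0,-60,-80,0,75],[0,0,0,-60,-80,0,75]])

```text
time_s: 13.22
position: [339.7, -286.9, 254.1]
tcp_rot: [2.988, 0.967, -0.0]
force: [0.0, 0.4, 0.8]
width: 0.88
grip_force: 0.0
```

Run:
```python
from h import *
im=[]
for n,(u,v) in(("top",(283,203)),("scene",(277,195))):
    d=ctrl.snapshot(n);np.savez(n+"5.npz",**d)
    im.append(cv2.resize(d["color"][v-40:v+40,u-38:u+37],None,fx=5,fy=5,interpolation=cv2.INTER_CUBIC))
    # expected rim of the top face: home, and undropped
    print(n,[ (proj(d,[522.3,-14.9,z])-[u-38,v-40]).round(1)*5 for z in(142.5,147,154)])
cv2.imwrite("pics/end.png",np.hstack(im)[:,:,::-1])
```

```text
top [array([200.5, 181.5]), array([201., 180.]), array([202. , 177.5])]
scene [array([188.5, 114.5]), array([189. , 109.5]), array([189.5, 101. ])]
```

View pics/end.png

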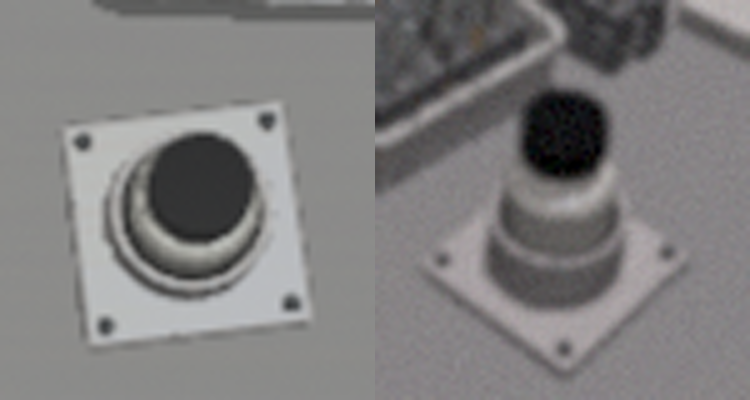

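The final view shows the cap straight and low on the neck, with its top face at about (563,110) in the scene half, where a fully home cap should be. The gripper is well clear.

```bash
python3 -c "
from workcell import ctrl
print(ctrl.close_job())"
```

```text
the job is handed in; nothing more can be done
None
```

The job is handed in at about 13 s of the 72 s: the wide black cap dropped into the thread starts within the first 20° backward, then screwed forward about 62° to its stop at a light 0.39 N m and was released; the last pictures show it straight and low on the neck.

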